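Clamp the funnel stopper to the first slip of the clutch screw

ROBOT

A 6-joint arm with a two-finger parallel gripper is mounted at the origin on the work surface. World frame = base frame: x ahead of the robot, y to its left, z up, the work surface at z = 0. Lengths are in m, angles in rad, forces in N, time in s.
With the tool pointing down it reaches from about 0.25 to 0.725 m from the base axis. Payload 4 kg.
Tool frame: the origin (TCP) lies midway between the tips of the shut fingers; the grasp point (between the pads) lies 19 mm behind it (bot.grip_point_offset is the distance from the TCP to the grasp point, in m); z points along the fingers, y is the line along which they close (so a half turn about z gives the same grasp; the last joint's range is limited). The gripper opens to 85 mm and grips with 20 to 120 N. Pads are 22 mm wide; open, the fingers measure 114 mm over their backs; the gripper's body (76 mm by 85 mm) begins 54 mm behind the grasp point. The pads swing forward as they close: fully open they stand 13 mm farther back than shut.
Start: joints at [-1.144, 0.241, 0.005, 1.335, 0, 1.571], TCP at [0.207, -0.455, 0.231] pointing down, gripper open.
Joint ranges: [-2.72, 2.72], [-1.05, 1.87], [-1.09, 1.28], [-1.99, 2.15], [-1.42, 1.44], [-3.14, 3.14]. Speed limits (rad/s): [2.79, 2.79, 3.14, 3.14, 3.14, 3.14].

INTERFACE

Orientations are given as a unit quaternion [x, y, z, w].
In Python, from workcell import bot gives the robot as it stands.
- The arm moves only by the tool step_arm, never from a script. Its argument "targets" is text: rows parted by semicolons, each of 7 numbers parted by spaces: the opening, from -1 (shut) to 1 (fully open), so that 0 is half open, then the shift along the world's x, y, z normalised to -1 to 1, where 1 is 0.5 m, then the turn, a rotation vector about the world's x, y, z normalised to -1 to 1, where 1 is pi/4 rad. In form: gripper x y z wx wy wz; .... A call has 1 to 10 rows; each row is the pose to reach, as a shift and turn from the pose commanded when the call began; what a row does not reach only later rows make up. A row lasts 1/12 s, in which the tool goes at most 41.7 mm and 7.16 degrees, less where a joint would pass 70% of its speed; a pose out of reach is approached as far as the arm can. A call with a number of a shift or a turn outside -1 to 1 is refused whole. A call with a gripper value outside its range is refused whole. The fingers move at their own pace and stop on an object; the grip force is fixed at half the most. Time passes only in rows, so rows that repeat a pose let the fingers close. It gives the time, the measured TCP pose, the force, the opening and the grip force at its end, in the units of the state.
- bot.get_obs(): the state, without advancing time (a new reading comes with each control period).
- bot.camera(name): name is "scene" or "top"; returns the picture (384x512x3 uint8, red, green, blue); there is no depth.
- bot.camera_info(name): a dict with "vertical_fov" (degrees; the focal length in pixels is half the picture's height over the tangent of half this angle, whatever the lens; pixels are square), "cx", "cy" (the principal point, pixels), "D" ([k1, k2, p1, p2, k3] as OpenCV has them; the pictures are not rectified), "pose" (4x4, takes a point from camera to world coordinates). Camera axes: x right, y up, looking along -z (the intrinsics and any distortion apply to the point x, -y, -z); pixel columns grow to the right and rows downward; lengths in m; the calibration is good to about 2 mm. A picture is of the moment at which its call begins. camera_info takes no time and is no camera call.
- bot.job_done(): hands the job in; it is judged then, once.
The state is a dict: "clock": time; "joint_pos": joint angles; "joint_vel": joint speeds; "tau": joint torques, N m; "eef_pos": TCP position; "tool_rot": TCP orientation; "ft_force": force on the tool from outside, world axes, zero at the start; "ft_torque": the same for the moment, N m; "grip_width": finger opening in m; "grasp_force": force on a finger pad.
Only numpy, scipy, OpenCV 4.12 (cv2) and the standard library are available. Lean on these libraries where they do the work, as an engineer would, in place of code of your own. Each camera call takes 0.05 s, during which the arm holds its last target. There are 200 camera calls.

TASK

Swing the clamp bridge gently in over the middle separating funnel until it is fully home against its stop, then screw its thumbscrew down clockwise onto the stopper until the slip clutch in the cap lets go, and stop at that first slip: do not keep turning a slipping cap. Let go, and leave the other things on the bench alone.

Things in the scene. Friction and masses are not known exactly. Their poses are not given: they have to be found in the camera images.
- bridge (a joint): Swing angle of the clamp bridge about its upright post, rad. 0 = fully home against a hard stop, over the middle funnel; it grows as the bridge swings open, counter-clockwise seen from above, to 1.3. It stays where it is left; about 2 N at the peg moves it.
- post_axis (a point): Point on the upright swing axis of the bridge, at the height of the bar's top face, 212 mm above the bench (wooden post 28 mm across). The aluminium bar, 22 mm wide and 12 mm thick, runs 180 mm from here along this frame's -x axis, and the frame swings with it. A collar on the bar round the axis rises 16 mm above the bar's top face.
- peg_top (a point): Centre of the top of the steel finger peg near the bar's free end, for swinging the bridge: 12 mm across, stands 22 mm above the bar's top face, 170 mm from the swing axis. Open space around and above it; the cap's axis is 60 mm away along the bar.
- cap: White plastic thumb cap of the clamp screw, upright axis 110 mm from the swing axis. Origin on the axis at the underside of its round flange (30 mm across, 6 mm thick), 25 to 28 mm above the bar's top face. On the flange stands a wing 44 mm long along the cap's x axis and 10 mm thick along its y axis, 5 to 35 mm above the origin: pinch it across its thickness. z points up.
- wing (a point): Point on the cap's axis at half height of the wing (20 mm above the cap's origin). Turned clockwise seen from above, the cap takes the screw with it through a springy drag clutch and sinks, 6 mm per turn, 0.7 to 2.6 rad to the stopper. The free screw drags 0.04 N m; on the stopper the torque climbs over some 0.2 rad to about 0.3 N m, where the clutch slips. Let go, the cap springs back up to 0.2 rad.
- pin_top (a point): Centre of the top of the steel tell-tale pin, 6 mm across, on the cap's axis in the top of its wing, 35.5 mm above the cap's origin (0.5 mm proud) until the clutch slips; it rises 4 mm per rad of slip. Risen 0.2 mm or more: the clutch has slipped. Risen more than 2.4 mm (0.6 rad of slip): over-driven, the job is spoilt.
- pad (a point): Centre of the underside of the round rubber pad (20 mm across) on the foot of the screw, under the bar. It starts 0.6 to 2.5 mm above the height of the stopper's top.
- funnel: The middle separating funnel, pear-shaped glass, fixed upright in the wooden rack; origin on its axis at bench height. The rack is 360 mm long along this frame's y axis, with two more funnels 105 mm to either side; nothing on it but the post, bridge and screw is higher than 182 mm above the bench.
- stopper_top (a point): Centre of the top of the middle funnel's white stopper (34 mm across), 180 mm above the bench.
- beaker: Bystander: loose glass beaker, 66 mm across, 85 mm high; origin at the centre of its underside.
- weight: Bystander: loose brass weight with a knob, 36 mm across, 56 mm high; origin at the centre of its underside.
- reagent: Bystander: loose amber bottle, 56 mm across, 100 mm high; origin at the centre of its underside.

How it is judged:
By the outcome, as a careful person would: the job done as asked, in the order asked, and still so for the second after the job is handed in, with the robot touching nothing.
It also fails if it takes over 72 s, if anything falls off the work surface, if the arm or the gripper's body presses on something with over 40 N, if the wrist force passes 120 N, or if a joint passes its speed limit or range.

## Working session

There is one attempt and no reset: what is moved stays moved. The work goes in short steps, Python scripts to look and compute and a tool call to move; the robot and the scene stay as the last step left them, time stands still between calls to the robot, and variables do not carry over. Pictures are saved under pics/ and viewed, at most 10 in all, crops included, and the job is handed in when it is done.

Besides the shell and the picture viewer there is one more tool, called by a JSON object that holds its "fn" and its "kwargs", one argument or row to a line. step_arm: Moves the arm, as the interface text tells. Scaled input: -1 to 1 covers 0.5 m each way for a shift and pi/4 rad each way for a turn. Its arguments: {"type":"object","properties":{"targets":{"type":"string"}},"required":["targets"]}

```bash
ls; mkdir -p pics; cat > h.py <<'E'
import numpy as np,cv2
from workcell import bot
def K(n):
    i=bot.camera_info(n);f=192/np.tan(np.radians(i["vertical_fov"])/2)
    return np.array([[f,0,i["cx"]],[0,f,i["cy"]],[0,0,1]]),np.array(i["D"],float),np.array(i["pose"])
def ray(n,u,v):
    k,D,P=K(n);x,y=cv2.undistortPoints(np.array([[[u,v]]],float),k,D)[0,0]
    return P[:3,3],P[:3,:3]@np.array([x,-y,-1])
def atz(n,u,v,z):
    o,d=ray(n,u,v);return o+d*(z-o[2])/d[2]
def proj(n,p):
    k,D,P=K(n);c=(np.atleast_2d(p)-P[:3,3])@P[:3,:3]*[1,-1,-1]
    return cv2.projectPoints(c,np.zeros(3),np.zeros(3),k,D)[0][:,0]
def snap(n,name,box=None,s=1):
    im=bot.camera(n)[:,:,::-1]
    if box: im=im[box[1]:box[3],box[0]:box[2]]
    cv2.imwrite(f"pics/{name}.png",cv2.resize(im,None,fx=s,fy=s,interpolation=cv2.INTER_CUBIC))
E
python3 - <<'E'
from h import *
snap("top","t0",s=1.5);snap("scene","s0",s=1.5)
for n in("top","scene"):print(bot.camera_info(n))
print(bot.get_obs())
E
```

```text
pics
{'vertical_fov': 49.614664906340586, 'cx': 264.6278369021795, 'cy': 189.23243036298422, 'D': array([0.03895584, 0.        , 0.        , 0.        , 0.        ]), 'pose': array([[ 1.42708524e-02,  9.97588210e-01, -6.79272080e-02,
         4.18374627e-01],
       [-9.99895690e-01,  1.43890251e-02,  1.25072128e-03,
         7.31091635e-03],
       [ 2.22511110e-03,  6.79022737e-02,  9.97689496e-01,
         1.47460352e+00],
       [ 0.00000000e+00,  0.00000000e+00,  0.00000000e+00,
         1.00000000e+00]])}
{'vertical_fov': 52.70883540243768, 'cx': 253.21769438860076, 'cy': 190.7530217714745, 'D': array([0.01604703, 0.        , 0.        , 0.        , 0.        ]), 'pose': array([[-0.33961645, -0.57900055,  0.74122806,  1.31822788],
       [ 0.94037628, -0.19327772,  0.27988599,  0.29148277],
       [-0.01879127,  0.79208717,  0.61011868,  0.86966691],
       [ 0.        ,  0.        ,  0.        ,  1.        ]])}
{'clock': 0.1, 'joint_pos': array([-1.14404576e+00,  2.41333189e-01,  3.86059501e-03,  1.33518004e+00,
       -2.94882294e-05,  1.57081641e+00]), 'joint_vel': array([-9.93245439e-04, -3.27420267e-03,  5.36849450e-03,  6.30279100e-05,
       -1.09115264e-03,  4.23458692e-05]), 'tau': array([-2.67480364e-04, -3.73138046e+01,  2.53010005e+01,  1.08443125e-02,
        3.30041053e-05, -4.57485250e-07]), 'eef_pos': array([ 0.20671887, -0.45465461,  0.23050481]), 'tool_rot': array([ 9.77323436e-01,  2.11749945e-01, -2.10964091e-04, -9.03978606e-04]), 'ft_force': array([-0.18504726,  0.55971458,  0.14531867]), 'ft_torque': array([0.02181086, 0.02268593, 0.03212459]), 'grasp_force': 0.0, 'grip_width': 0.08543721160118448}
```

View pics/t0.png

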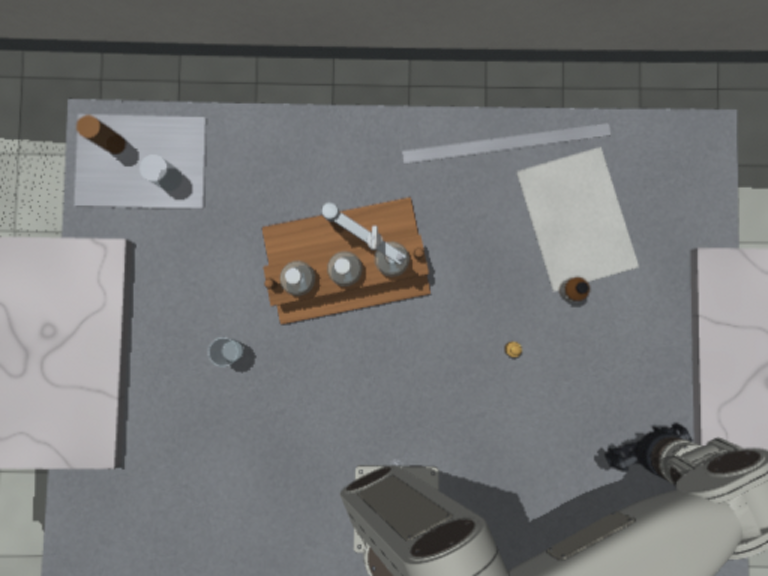

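View pics/s0.png

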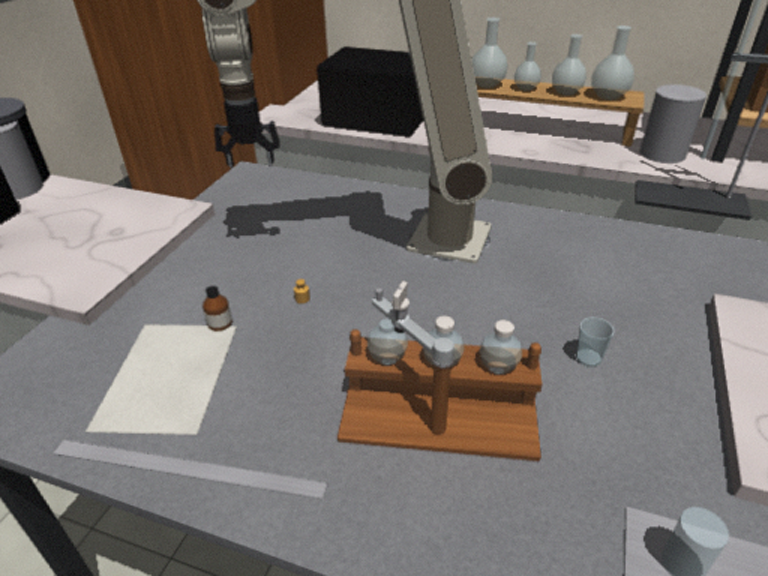

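The top view (768-wide scale) shows the post at (330,211), the middle stopper at (343,267), and the bridge swung out over the right-hand funnel with the cap near (375,237). I'll zoom in on both views.

```bash
python3 - <<'E'
from h import *
a=bot.camera("top")[120:220,170:290,::-1];b=bot.camera("scene")[180:310,220:370,::-1]
A=cv2.resize(a,(720,600),interpolation=cv2.INTER_CUBIC);B=cv2.resize(b,(690,598),interpolation=cv2.INTER_CUBIC)
cv2.imwrite("pics/t1.png",A);cv2.imwrite("pics/s1.png",B)
E
```

```text
(no output)
```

View pics/t1.png

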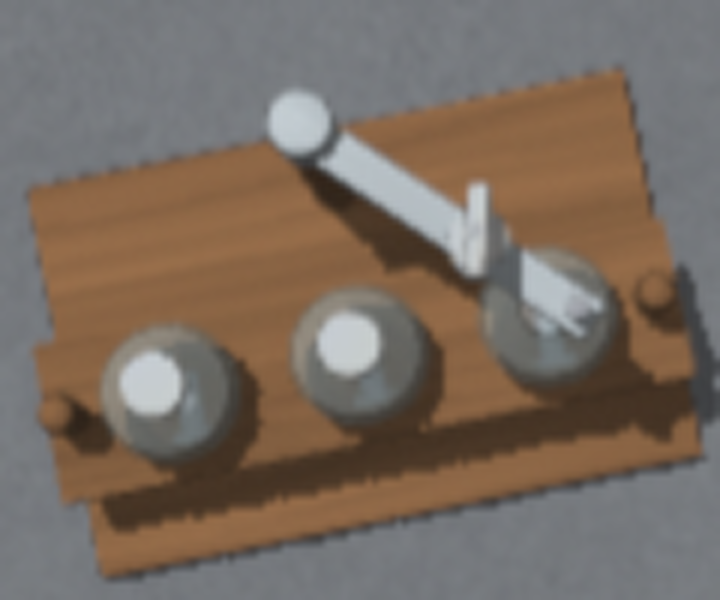

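View pics/s1.png

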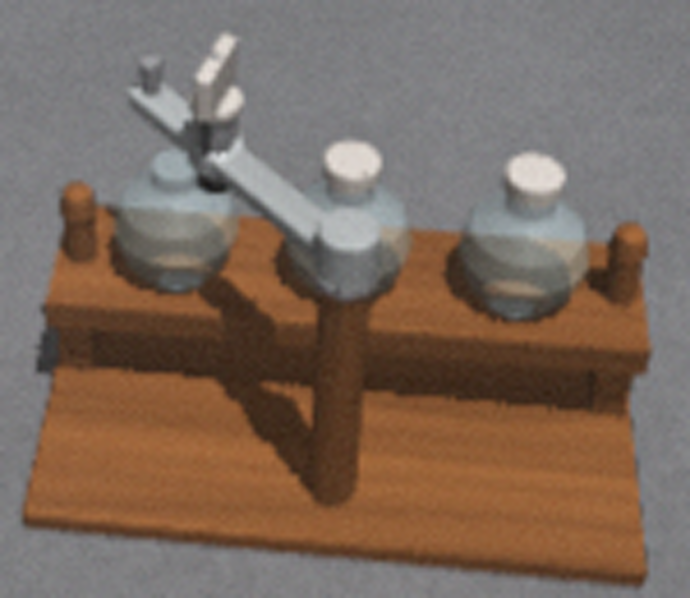

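Top crop: collar (300,122), middle stopper (349,343), left stopper (151,382), wing top from (479,185) to (479,250), peg about (583,308). Scene crop: collar (349,228), stopper (352,160), peg top (151,62), wing top from (232,40) to (205,78).

```bash
cat >> h.py <<'E'
def T(u,v,z): return atz("top",170+(u+.5)/6-.5,120+(v+.5)/6-.5,z)
def S(u,v,z): return atz("scene",220+(u+.5)/4.6-.5,180+(v+.5)/4.6-.5,z)
E
python3 - <<'E'
from h import *
np.set_printoptions(precision=4,suppress=True)
pt,ps=T(300,122,.228),S(349,228,.228);st,ss=T(349,343,.18),S(352,160,.18);l=T(151,382,.18);ls=S(536,174,.18)
print("post",pt,ps,"stop",st,ss,"left",l,ls)
for p,s in((pt,st),(ps,ss),((pt+ps)/2,(st+ss)/2)):print("dist",np.linalg.norm((s-p)[:2]),"ang",np.arctan2(*(s-p)[1::-1]))
print("rack y", np.arctan2(*(l-st)[1::-1]),np.arctan2(*(ls-ss)[1::-1]))
g=(T(583,308,.234),S(151,62,.234));print("peg",g)
for p,q in zip((pt,ps),g):print(np.linalg.norm((q-p)[:2]),np.arctan2(*(q-p)[1::-1]))
for z in(.272,.274): print("wing",T(479,185,z),T(479,250,z),S(232,40,z),S(205,78,z))
E
```

```text
post [0.651  0.1443 0.228 ] [0.6485 0.1445 0.228 ] stop [0.544  0.1216 0.18  ] [0.5419 0.1202 0.18  ] left [0.5221 0.2241 0.18  ] [0.5199 0.2238 0.18  ]
dist 0.10936312831274696 ang -2.9326128584039193
dist 0.10934537096913839 ang -2.9180098889306256
dist 0.10935133472456512 ang -2.9253119664987257
rack y 1.7812950004527508 1.7800615063397152
peg (array([0.558 , 0.0002, 0.234 ]), array([0.5562, 0.0014, 0.234 ]))
0.17148910249605265 -2.143497576273604
0.17029282516797314 -2.1434852364939077
wing [0.6132 0.0518 0.272 ] [0.5813 0.0513 0.272 ] [0.569  0.0545 0.272 ] [0.6057 0.0511 0.272 ]
wing [0.6128 0.0517 0.274 ] [0.5811 0.0512 0.274 ] [0.5715 0.0553 0.274 ] [0.6081 0.0519 0.274 ]
```

{"fn": "step_arm", "kwargs": {
  "targets": "-0.3 0.4 0.52 0.14 0 0 0.726;-0.3 0.4 0.52 0.14 0 0 0.726;-0.3 0.4 0.52 0.14 0 0 0.726;-0.3 0.4 0.52 0.14 0 0 0.726;-0.3 0.4 0.52 0.14 0 0 0.726;-0.3 0.4 0.52 0.14 0 0 0.726;-0.3 0.4 0.52 0.14 0 0 0.726;-0.3 0.4 0.52 0.14 0 0 0.726;-0.3 0.4 0.52 0.14 0 0 0.726;-0.3 0.4 0.52 0.14 0 0 0.726"
}}

```text
clock: 1.03
eef_pos: [0.4083, -0.1934, 0.3016]
tool_rot: [0.877, 0.48, 0.0, 0.0]
ft_force: [-0.5, -0.2, -0.3]
grip_width: 0.0297
grasp_force: 0.0
```

```bash
python3 -c "
from h import *
o=bot.get_obs();print(o['eef_pos'],o['tool_rot'],o['joint_pos'],o['clock'],o['ft_force'],o['ft_torque'],o['grip_width'])"
```

```text
[ 0.40832919 -0.19337759  0.30159212] [8.77002528e-01 4.80485581e-01 1.60282395e-04 3.81847332e-04] [-4.42164361e-01  1.23398275e-01  4.22395303e-02  1.48883115e+00
 -1.88824461e-04  1.69701150e+00] 1.0333 [-0.52384299 -0.21542954 -0.31120158] [-0.03060838  0.04411046  0.01216833] 0.029738810081669516
```

{"fn": "step_arm", "kwargs": {
  "targets": "-0.3 0.297 0.389 0 0 0 0;-0.3 0.297 0.389 0 0 0 0;-0.3 0.297 0.389 0 0 0 0;-0.3 0.297 0.389 0 0 0 0;-0.3 0.297 0.389 0 0 0 0;-0.3 0.297 0.389 0 0 0 0;-0.3 0.297 0.389 0 0 0 0;-0.3 0.297 0.389 0 0 0 0"
}}

```text
clock: 1.7
eef_pos: [0.5556, -0.0008, 0.2996]
tool_rot: [0.878, 0.479, -0.001, -0.0]
ft_force: [-0.1, -0.1, 0.1]
grip_width: 0.0299
grasp_force: 0.0
```

```bash
python3 - <<'E'
from h import *
a=bot.camera("top")[110:210,180:300,::-1];b=bot.camera("scene")[150:280,190:340,::-1]
cv2.imwrite("pics/c2.png",np.hstack([cv2.resize(a,(400,400)),cv2.resize(b,(400,400))]))
E
```

```text
(no output)
```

View pics/c2.png

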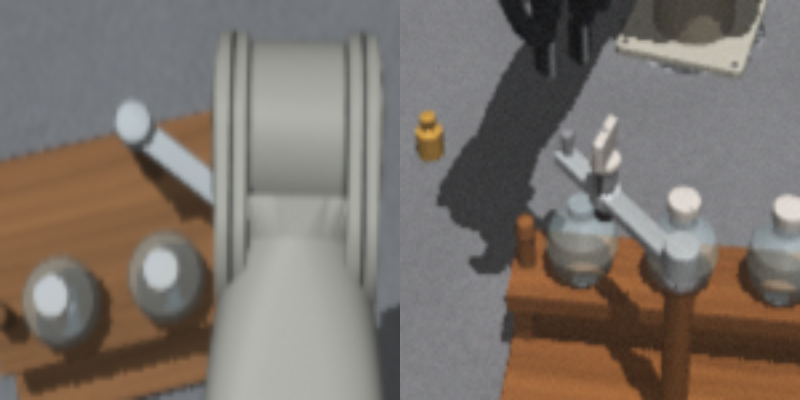

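The fingers are open above the peg, at (545,60) and (585,50) in the scene half, with the peg below at (567,140). Nothing is in the way, so I'll go down.

{"fn": "step_arm", "kwargs": {
  "targets": "-0.3 0.002 0.002 -0.08 0 0 0;-0.3 0.002 0.002 -0.12 0 0 0;-0.3 0.002 0.002 -0.15 0 0 0;-0.3 0.002 0.002 -0.167 0 0 0;-0.3 0.002 0.002 -0.167 0 0 0"
}}

```text
clock: 2.22
eef_pos: [0.5545, -0.0015, 0.2161]
tool_rot: [0.879, 0.477, -0.002, -0.001]
ft_force: [-0.9, -0.1, -0.1]
grip_width: 0.0298
grasp_force: 0.0
```

```bash
python3 - <<'E'
from h import *
o=bot.get_obs();print(o['eef_pos'],o['ft_force'],o['joint_pos'][5])
cv2.imwrite("pics/c3.png",cv2.resize(bot.camera("scene")[160:260,200:320,::-1],(600,500),interpolation=cv2.INTER_CUBIC))
# arc increments from commanded start (th,yaw) in step units
p=np.array([.650,.1444]);th0=-2.1435
f=lambda t:p+.17*np.array([np.cos(t),np.sin(t)])
for t in np.linspace(0,-.787,10):print(round(t,3),np.round((f(th0+t)-f(th0))/.5,4),round(t*.79/(np.pi/4),3))
E
```

```text
[ 0.55451539 -0.00148271  0.21611722] [-0.85479148 -0.07719909 -0.10246271] 2.1448333500499754
0.0 [0. 0.] 0.0
-0.087 [-0.0243  0.0172] -0.088
-0.175 [-0.0469  0.0364] -0.176
-0.262 [-0.0678  0.0576] -0.264
-0.35 [-0.0868  0.0804] -0.352
-0.437 [-0.1037  0.1049] -0.44
-0.525 [-0.1184  0.1307] -0.528
-0.612 [-0.1307  0.1577] -0.616
-0.7 [-0.1407  0.1857] -0.704
-0.787 [-0.1482  0.2145] -0.792
```

View pics/c3.png

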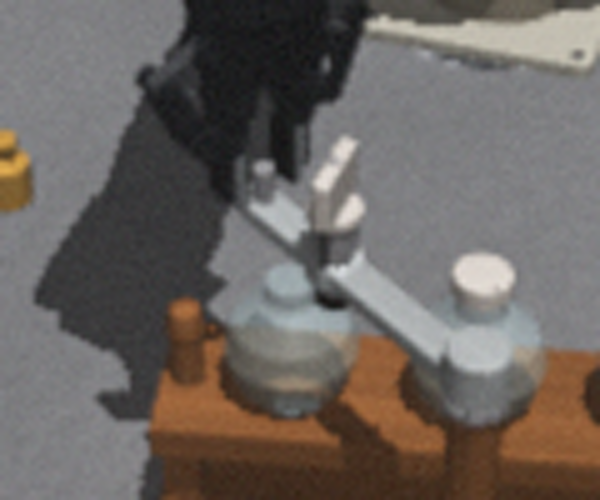

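{"fn": "step_arm", "kwargs": {
  "targets": "-0.3 -0.008 0.012 0 0 0 -0.044;-0.3 -0.020 0.021 0 0 0 -0.088;-0.3 -0.031 0.031 0 0 0 -0.132;-0.3 -0.043 0.040 0 0 0 -0.176;-0.3 -0.053 0.051 0 0 0 -0.22;-0.3 -0.064 0.062 0 0 0 -0.264;-0.3 -0.073 0.073 0 0 0 -0.308;-0.3 -0.083 0.084 0 0 0 -0.352;-0.3 -0.091 0.096 0 0 0 -0.396;-0.3 -0.100 0.109 0 0 0 -0.44"
}}

```text
clock: 3.1
eef_pos: [0.5073, 0.0537, 0.2199]
tool_rot: [0.948, 0.318, 0.002, 0.001]
ft_force: [-0.9, -2.0, -0.0]
grip_width: 0.0299
grasp_force: 0.9
```

```bash
python3 - <<'E'
from h import *
o=bot.get_obs();e=o['eef_pos'];print(e,o['ft_force'],o['joint_pos'][5],o['tool_rot'])
d=e[:2]-[.65,.1444];print(np.linalg.norm(d),np.arctan2(d[1],d[0]))
E
```

```text
[0.5072818  0.05369648 0.21993401] [-8.57680573e-01 -1.95317515e+00 -8.18150583e-04] 2.6001691401186844 [0.94796866 0.31835705 0.00157858 0.00130781]
0.1691023784492377 -2.575447901867973
```

{"fn": "step_arm", "kwargs": {
  "targets": "-0.3 -0.004 0.007 -0.004 0 0 -0.026;-0.3 -0.009 0.015 -0.006 0 0 -0.051;-0.3 -0.013 0.022 -0.006 0 0 -0.077;-0.3 -0.017 0.030 -0.006 0 0 -0.102;-0.3 -0.020 0.037 -0.006 0 0 -0.128;-0.3 -0.024 0.045 -0.006 0 0 -0.153;-0.3 -0.027 0.053 -0.006 0 0 -0.179;-0.3 -0.030 0.061 -0.006 0 0 -0.204;-0.3 -0.033 0.069 -0.006 0 0 -0.23;-0.3 -0.036 0.077 -0.006 0 0 -0.255"
}}

```text
clock: 3.93
eef_pos: [0.4894, 0.0924, 0.217]
tool_rot: [0.975, 0.222, 0.002, 0.001]
ft_force: [0.1, -1.7, 0.4]
grip_width: 0.0296
grasp_force: 0.8
```

```bash
cat > st.py <<'E'
from h import *
np.set_printoptions(precision=4,suppress=True)
o=bot.get_obs();e=o['eef_pos'];print(e,o['ft_force'],o['ft_torque'],"q6",o['joint_pos'][5],"t",o['clock'])
q=o['tool_rot'];print("yaw",2*np.arctan2(q[1],q[0]))
d=e[:2]-[.65,.1444];print(np.linalg.norm(d),np.arctan2(d[1],d[0]))
E
python3 st.py
```

```text
[0.4894 0.0924 0.217 ] [ 0.1363 -1.6711  0.3649] [-0.3791 -0.0175 -0.0072] q6 2.8804969465727126 t 3.9333
yaw 0.44867703261868375
0.16879933483150658 -2.828547381917094
```

{"fn": "step_arm", "kwargs": {
  "targets": "-0.3 -0.001 0.004 0 0 0 -0.006;-0.3 -0.002 0.008 0 0 0 -0.012;-0.3 -0.003 0.012 0 0 0 -0.018;-0.3 -0.004 0.015 0 0 0 -0.024;-0.3 -0.005 0.019 0 0 0 -0.03;-0.3 -0.006 0.023 0 0 0 -0.036;-0.3 -0.007 0.027 0 0 0 -0.042;-0.3 -0.008 0.031 0 0 0 -0.048;-0.3 -0.008 0.035 0 0 0 -0.054;-0.3 -0.009 0.039 0 0 0 -0.06"
}}

```text
clock: 4.77
eef_pos: [0.4837, 0.113, 0.2146]
tool_rot: [0.98, 0.2, -0.0, 0.0]
ft_force: [-0.6, -1.4, 0.8]
grip_width: 0.0299
grasp_force: 0.7
```

{"fn": "step_arm", "kwargs": {
  "targets": "-0.3 0 0.002 0 0 0 0;-0.3 -0.001 0.004 0 0 0 0;-0.3 -0.001 0.006 0 0 0 0"
}}

```text
clock: 5.02
eef_pos: [0.4831, 0.1159, 0.2145]
tool_rot: [0.98, 0.201, -0.0, 0.0]
ft_force: [0.2, -1.6, 0.1]
grip_width: 0.0297
grasp_force: 0.7
```

```bash
python3 st.py
```

```text
[0.4831 0.1159 0.2145] [ 0.1862 -1.5839  0.0815] [-0.3392  0.0371  0.0158] q6 2.972924071586756 t 5.0167
yaw 0.40410166372275613
0.16930814562112112 -2.9724096073123936
```

{"fn": "step_arm", "kwargs": {
  "targets": "-0.3 0 0.002 0 0 0 0;-0.3 0 0.004 0 0 0 0;-0.3 -0.001 0.006 0 0 0 0"
}}

```text
clock: 5.27
eef_pos: [0.4831, 0.118, 0.2146]
tool_rot: [0.98, 0.2, -0.0, 0.001]
ft_force: [1.0, -5.9, 0.2]
grip_width: 0.0298
grasp_force: 3.3
```

{"fn": "step_arm", "kwargs": {
  "targets": "-0.3 0 0.002 0 0 0 0;-0.3 0 0.004 0 0 0 0"
}}

```text
clock: 5.43
eef_pos: [0.4831, 0.1182, 0.2145]
tool_rot: [0.98, 0.2, -0.0, 0.003]
ft_force: [1.0, -11.4, -0.3]
grip_width: 0.0301
grasp_force: 5.6
```

The force rose to 11 N and the motion stalled at the expected home angle, so the bridge is on its stop. Next I'll centre the fingers, lift, retreat and unwind the wrist.

{"fn": "step_arm", "kwargs": {
  "targets": "-0.3 0.003 -0.012 0 0 0 0;-0.3 0.005 -0.022 0 0 0 0;-0.3 0.005 -0.022 0 0 0 0;-0.3 0.005 -0.022 0.05 0 0 0;-0.3 0.005 -0.022 0.12 0 0 0;-0.3 0.005 -0.022 0.2 0 0 0;-0.3 0.005 -0.022 0.22 0 0 0;-0.3 0.005 -0.022 0.22 0 0 0"
}}

```text
clock: 6.1
eef_pos: [0.4874, 0.1108, 0.3292]
tool_rot: [0.98, 0.201, 0.004, -0.001]
ft_force: [0.3, 0.6, -0.7]
grip_width: 0.0299
grasp_force: 0.0
```

{"fn": "step_arm", "kwargs": {
  "targets": "-0.3 -0.08 -0.08 0 0 0 0.159;-0.3 -0.16 -0.16 0 0 0 0.318;-0.3 -0.24 -0.24 0 0 0 0.477;-0.3 -0.24 -0.3 0 0 0 0.636;-0.3 -0.24 -0.35 0 0 0 0.795;-0.3 -0.24 -0.4 0 0 0 0.954;-0.3 -0.24 -0.4 0 0 0 1;-0.3 -0.24 -0.4 0 0 0 1"
}}

```text
clock: 6.77
eef_pos: [0.3644, -0.0923, 0.3238]
tool_rot: [0.829, 0.56, -0.001, -0.0]
ft_force: [-0.1, 0.3, -0.5]
grip_width: 0.0299
grasp_force: 0.0
```

{"fn": "step_arm", "kwargs": {
  "targets": "-0.3 0 0 0 0 0 0.159;-0.3 0 0 0 0 0 0.318;-0.3 0 0 0 0 0 0.477;-0.3 0 0 0 0 0 0.636;-0.3 0 0 0 0 0 0.795;-0.3 0 0 0 0 0 0.954;-0.3 0 0 0 0 0 1"
}}

```text
clock: 7.35
eef_pos: [0.3654, -0.089, 0.3238]
tool_rot: [0.549, 0.836, 0.0, -0.001]
ft_force: [-0.2, 0.9, 0.2]
grip_width: 0.0295
grasp_force: 0.0
```

{"fn": "step_arm", "kwargs": {
  "targets": "-0.3 0 0 0 0 0 0.159;-0.3 0 0 0 0 0 0.318;-0.3 0 0 0 0 0 0.477;-0.3 0 0 0 0 0 0.636;-0.3 0 0 0 0 0 0.795;-0.3 0 0 0 0 0 0.954;-0.3 0 0 0 0 0 1"
}}

```text
clock: 7.93
eef_pos: [0.3654, -0.089, 0.3237]
tool_rot: [0.188, 0.982, 0.001, -0.001]
ft_force: [-0.6, 0.8, 0.6]
grip_width: 0.03
grasp_force: 0.0
```

{"fn": "step_arm", "kwargs": {
  "targets": "-0.3 0 0 0 0 0 0.159;-0.3 0 0 0 0 0 0.318;-0.3 0 0 0 0 0 0.477;-0.3 0 0 0 0 0 0.636;-0.3 0 0 0 0 0 0.795;-0.3 0 0 0 0 0 0.954;-0.3 0 0 0 0 0 1"
}}

```text
clock: 8.52
eef_pos: [0.3654, -0.089, 0.3238]
tool_rot: [-0.203, 0.979, 0.001, -0.001]
ft_force: [0.3, -0.3, 0.1]
grip_width: 0.03
grasp_force: 0.0
```

{"fn": "step_arm", "kwargs": {
  "targets": "-0.3 0 0 0 0 0 0.159;-0.3 0 0 0 0 0 0.318;-0.3 0 0 0 0 0 0.477;-0.3 0 0 0 0 0 0.636;-0.3 0 0 0 0 0 0.795;-0.3 0 0 0 0 0 0.954;-0.3 0 0 0 0 0 1"
}}

```text
clock: 9.1
eef_pos: [0.3654, -0.089, 0.3237]
tool_rot: [-0.562, 0.827, 0.001, -0.0]
ft_force: [0.0, 0.2, 0.2]
grip_width: 0.0301
grasp_force: 0.0
```

```bash
python3 - <<'E'
import st
from h import *
a=bot.camera("top")[130:200,190:274,::-1];b=bot.camera("scene")[180:250,255:339,::-1]
cv2.imwrite("pics/c4.png",np.hstack([cv2.resize(a,None,fx=4.75,fy=4.75,interpolation=cv2.INTER_CUBIC),cv2.resize(b,None,fx=4.75,fy=4.75,interpolation=cv2.INTER_CUBIC)]))
E
```

```text
[ 0.3654 -0.089   0.3237] [0.0278 0.2063 0.2418] [-0.0177 -0.0031  0.0213] q6 -1.4330035717337144 t 9.1
yaw 4.334808000362826
0.36806955032449173 -2.454767541721105
```

View pics/c4.png

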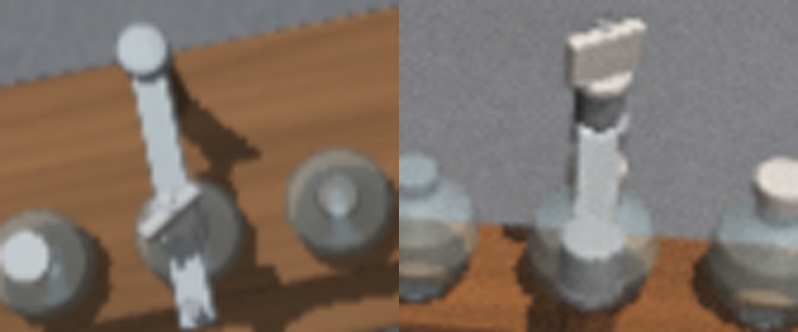

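Top half: the bar runs over the middle funnel, and the wing's top face runs from about (147,232) to (195,188). Scene half: the wing's top face runs from about (569,40) to (643,22).

```bash
python3 - <<'E'
from h import *
np.set_printoptions(precision=4,suppress=True)
t=lambda x,y,z:atz("top",190+(x+.5)/4.75-.5,130+(y+.5)/4.75-.5,z)
s=lambda x,y,z:atz("scene",255+(x-399+.5)/4.75-.5,180+(y+.5)/4.75-.5,z)
for z in(.272,.275):
  for f,a,b in((t,(147,230),(195,190)),(s,(569,40),(643,22))):
    p,q=f(*a,z),f(*b,z);d=p-q;print(p,q,(p+q)/2,np.linalg.norm(d),np.arctan2(d[1],d[0]))
p,q=t(143,50,.228),s(592,240,.228);print("post",p,q)
p,q=t(201,320,.234),t(172,150,.212);print("peg",p,"bar",q)
# overlay candidates
a=bot.camera("top")[:,:,::-1];b=bot.camera("scene")[:,:,::-1]
def box(yaw,z,c=(.5425,.1213)):
  R=np.array([[np.cos(yaw),-np.sin(yaw)],[np.sin(yaw),np.cos(yaw)]])
  xy=(R@np.array([[.022,.005],[-.022,.005],[-.022,-.005],[.022,-.005]]).T).T+c
  return np.c_[xy,[z]*4]
S=6;tiles=[]
for n,im,(x0,y0,w,h) in(("top",a,(205,150,55,50)),("scene",b,(275,175,55,50))):
  for yaw in(2.2,2.4,2.6):
    c=cv2.resize(im[y0:y0+h,x0:x0+w],None,fx=4.8,fy=4.8,interpolation=cv2.INTER_CUBIC)
    pts=(proj(n,box(yaw,.2735))-[x0,y0]+.5)*4.8
    cv2.polylines(c,[np.round(pts*16).astype(int)],True,(0,0,255),1,cv2.LINE_AA,4);tiles.append(c)
cv2.imwrite("pics/c5.png",np.vstack([np.hstack(tiles[:3]),np.hstack(tiles[3:])]))
E
```

```text
[0.531  0.1343 0.272 ] [0.5561 0.1055 0.272 ] [0.5435 0.1199 0.272 ] 0.03819313688478436 2.2853987531249134
[0.5515 0.1032 0.272 ] [0.5233 0.1368 0.272 ] [0.5374 0.12   0.272 ] 0.04384873789106077 -0.8726691753866136
[0.5308 0.134  0.275 ] [0.5557 0.1052 0.275 ] [0.5432 0.1196 0.275 ] 0.03809786075338777 2.285398753124912
[0.5553 0.1041 0.275 ] [0.5273 0.1375 0.275 ] [0.5413 0.1208 0.275 ] 0.04362863834734822 -0.8726691753866143
post [0.6503 0.1439 0.228 ] [0.6519 0.1448 0.228 ]
peg [0.4782 0.1032 0.234 ] bar [0.5886 0.1256 0.212 ]
```

View pics/c5.png

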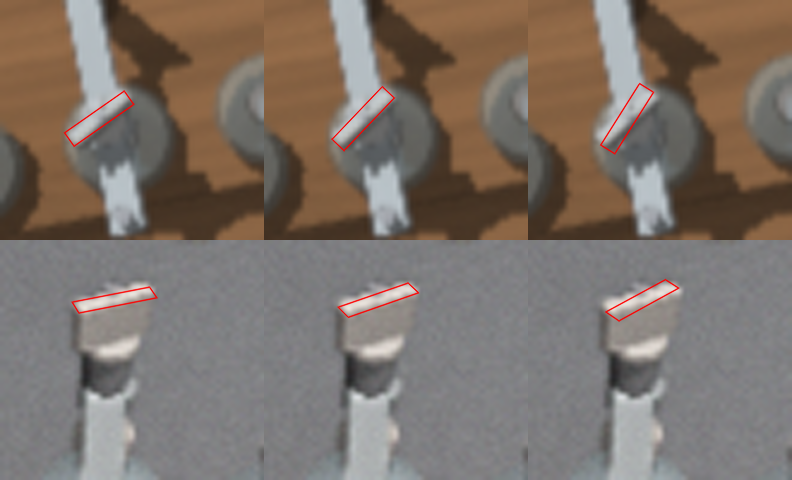

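Measured: cap axis at about (0.5424, 0.1218), with the wing at 2.28 rad. I'll approach from above.

{"fn": "step_arm", "kwargs": {
  "targets": "-0.06 0.035 0.042 0 0 0 0.159;-0.06 0.07 0.084 0 0 0 0.318;-0.06 0.106 0.126 0 0 0 0.477;-0.06 0.142 0.168 0 0 0 0.636;-0.06 0.177 0.21 0 0 0 0.795;-0.06 0.212 0.252 0 0 0 0.954;-0.06 0.25 0.3 0 0 0 1;-0.06 0.3 0.36 0 0 0 1;-0.06 0.354 0.422 0 0 0 1;-0.06 0.354 0.422 0 0 0 1"
}}

```text
clock: 10.13
eef_pos: [0.5458, 0.1263, 0.3206]
tool_rot: [0.836, -0.549, -0.002, 0.0]
ft_force: [-1.0, -0.8, -1.4]
grip_width: 0.0402
grasp_force: 0.0
```

{"fn": "step_arm", "kwargs": {
  "targets": "-0.06 0 0 0 0 0 0.159;-0.06 0 0 0 0 0 0.318;-0.06 0 0 0 0 0 0.383;-0.06 0 0 0 0 0 0.383;-0.06 0 0 0 0 0 0.383"
}}

```text
clock: 10.55
eef_pos: [0.5423, 0.1211, 0.3243]
tool_rot: [0.907, -0.421, -0.0, 0.0]
ft_force: [-0.1, -0.3, 0.2]
grip_width: 0.0403
grasp_force: 0.0
```

```bash
python3 st.py
```

```text
[0.5423 0.1211 0.3243] [-0.1409 -0.2766  0.1657] [ 0.0247 -0.0126  0.0139] q6 -2.0539099910077234 t 10.55
yaw -0.8681909732473636
0.11021488434703039 -2.9281324763834933
```

{"fn": "step_arm", "kwargs": {
  "targets": "-0.06 0 0.002 -0.05 0 0 0;-0.06 0 0.002 -0.09 0 0 0;-0.06 0 0.002 -0.12 0 0 0;-0.06 0 0.002 -0.135 0 0 0;-0.06 0 0.002 -0.145 0 0 0;-0.06 0 0.002 -0.152 0 0 0;-0.06 0 0.002 -0.152 0 0 0;-0.06 0 0.002 -0.152 0 0 0"
}}

```text
clock: 11.22
eef_pos: [0.5429, 0.1219, 0.2496]
tool_rot: [0.908, -0.42, 0.001, -0.0]
ft_force: [-0.1, -0.8, -0.2]
grip_width: 0.0404
grasp_force: 0.0
```

```bash
python3 st.py;python3 -c "
from h import *
cv2.imwrite('pics/c6.png',cv2.resize(bot.camera('scene')[160:250,255:345,::-1],(540,540),interpolation=cv2.INTER_CUBIC))"
```

```text
[0.5429 0.1219 0.2496] [-0.0989 -0.7505 -0.1713] [-0.033  -0.0156 -0.0116] q6 -2.054335362312522 t 11.2167
yaw -0.8663514631768174
0.10943084633916993 -2.9348079049235887
```

View pics/c6.png

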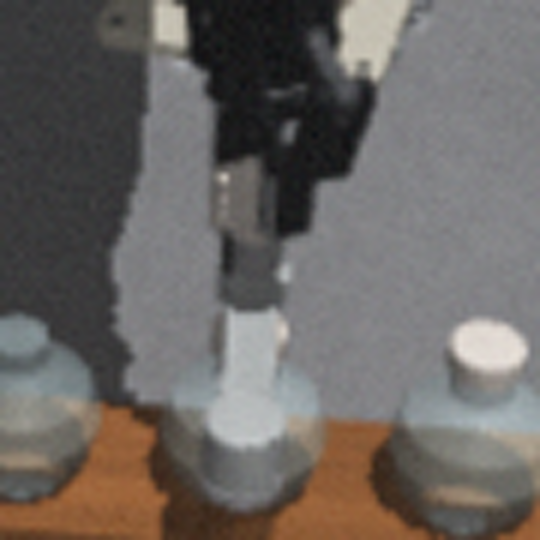

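The near finger at (293,190) stands in front of the wing at (240,195), and the other finger is behind it. I'll close on the wing.

{"fn": "step_arm", "kwargs": {
  "targets": "-0.4 0 0 0 0 0 0;-0.7 0 0 0 0 0 0;-1 0 0 0 0 0 0;-1 0 0 0 0 0 0;-1 0 0 0 0 0 0;-1 0 0 0 0 0 0"
}}

```text
clock: 11.77
eef_pos: [0.5422, 0.1216, 0.2495]
tool_rot: [0.908, -0.42, 0.0, 0.0]
ft_force: [-3.0, -1.3, 4.5]
grip_width: 0.009
grasp_force: 60.7
```

```bash
python3 st.py
```

```text
[0.5422 0.1216 0.2495] [-2.9655 -1.2621  4.5427] [-0.3796  0.7559  0.0479] q6 -2.0546463989360437 t 11.7667
yaw -0.8661625407367038
0.11018922591151604 -2.9329378167364157
```

{"fn": "step_arm", "kwargs": {
  "targets": "-1 0 0.002 0 0 0 -0.1;-1 0 0.002 0 0 0 -0.2;-1 0 0.002 -0.0005 0 0 -0.3;-1 0 0.002 -0.0006 0 0 -0.4;-1 0 0.002 -0.0008 0 0 -0.5;-1 0 0.002 -0.0009 0 0 -0.6;-1 0 0.002 -0.001 0 0 -0.7;-1 0 0.002 -0.0012 0 0 -0.75"
}}

```text
clock: 12.43
eef_pos: [0.5424, 0.1218, 0.2489]
tool_rot: [0.746, -0.666, 0.001, 0.0]
ft_force: [-3.5, -3.9, 7.0]
grip_width: 0.0089
grasp_force: 60.7
```

```bash
python3 st.py
```

```text
[0.5424 0.1218 0.2489] [-3.4559 -3.8891  7.    ] [-0.871   0.6909 -0.0391] q6 -1.4606276038117063 t 12.4333
yaw -1.4589465417587693
0.10994630180119655 -2.9347304484444727
```

```bash
cat > tq.py <<'E'
from h import *
np.set_printoptions(precision=3,suppress=True)
L=[]
for i in range(4):
    o=bot.get_obs();L.append([o['ft_torque'][2],o['tau'][5],*o['ft_force']]);bot.camera("top")
print(np.mean(L,0),np.std(L,0)[:2]);q=o['tool_rot'];print("yaw",2*np.arctan2(q[1],q[0]),"q6",o['joint_pos'][5],o['eef_pos'],"grip",o['grip_width'],"t",o['clock'])
E
python3 tq.py
```

```text
[ 0.02   0.102 -3.465 -3.663  5.788] [0.037 0.138]
yaw -1.45583259442433 q6 -1.4637444719602128 [0.542 0.122 0.249] grip 0.00886650071583342 t 12.5833
```

{"fn": "step_arm", "kwargs": {
  "targets": "-1 0 0 -0.0002 0 0 -0.08;-1 0 0 -0.0003 0 0 -0.16;-1 0 0 -0.0004 0 0 -0.24;-1 0 0 -0.0005 0 0 -0.32;-1 0 0 -0.0005 0 0 -0.32"
}}

```text
clock: 13.05
eef_pos: [0.5424, 0.1218, 0.2487]
tool_rot: [-0.657, 0.754, -0.001, -0.0]
ft_force: [-3.6, -3.6, 6.1]
grip_width: 0.0088
grasp_force: 60.7
```

```bash
python3 tq.py
```

```text
[ 0.035  0.152 -2.913 -3.261  5.555] [0.02  0.159]
yaw 4.576119648034167 q6 -1.2125430434698943 [0.542 0.122 0.249] grip 0.00894348714760334 t 13.2
```

{"fn": "step_arm", "kwargs": {
  "targets": "-1 0 0 -0.0002 0 0 -0.08;-1 0 0 -0.0003 0 0 -0.16;-1 0 0 -0.0004 0 0 -0.24;-1 0 0 -0.0005 0 0 -0.32;-1 0 0 -0.0005 0 0 -0.32"
}}

```text
clock: 13.67
eef_pos: [0.5425, 0.1217, 0.2484]
tool_rot: [-0.557, 0.831, -0.001, -0.0]
ft_force: [-3.3, -3.6, 6.2]
grip_width: 0.0086
grasp_force: 60.7
```

```bash
python3 tq.py
```

```text
[ 0.009  0.153 -2.71  -3.618  5.987] [0.02  0.159]
yaw 4.324784906664361 q6 -0.961203683149129 [0.542 0.122 0.248] grip 0.008874709673472399 t 13.8167
```

{"fn": "step_arm", "kwargs": {
  "targets": "-1 0 0 -0.0002 0 0 -0.08;-1 0 0 -0.0003 0 0 -0.16;-1 0 0 -0.0004 0 0 -0.24;-1 0 0 -0.0005 0 0 -0.32;-1 0 0 -0.0005 0 0 -0.32"
}}

```text
clock: 14.28
eef_pos: [0.5425, 0.1217, 0.2482]
tool_rot: [-0.448, 0.894, -0.001, -0.0]
ft_force: [-2.6, -3.7, 5.6]
grip_width: 0.0089
grasp_force: 60.7
```

```bash
python3 tq.py
```

```text
[ 0.001  0.153 -2.355 -4.142  5.602] [0.047 0.159]
yaw 4.073397978655388 q6 -0.7098600203972335 [0.543 0.122 0.248] grip 0.008822320335985607 t 14.4333
```

{"fn": "step_arm", "kwargs": {
  "targets": "-1 0 0 -0.0002 0 0 -0.08;-1 0 0 -0.0003 0 0 -0.16;-1 0 0 -0.0004 0 0 -0.24;-1 0 0 -0.0005 0 0 -0.32;-1 0 0 -0.0005 0 0 -0.32"
}}

```text
clock: 14.9
eef_pos: [0.5425, 0.1216, 0.2479]
tool_rot: [-0.333, 0.943, -0.001, 0.0]
ft_force: [-2.5, -4.0, 5.2]
grip_width: 0.0084
grasp_force: 60.7
```

```bash
python3 tq.py
```

```text
[ 0.025  0.153 -2.456 -3.617  5.233] [0.033 0.159]
yaw 3.822011490012775 q6 -0.4585199096411966 [0.543 0.122 0.248] grip 0.008585918130422063 t 15.05
```

{"fn": "step_arm", "kwargs": {
  "targets": "-1 0 0 -0.0002 0 0 -0.08;-1 0 0 -0.0003 0 0 -0.16;-1 0 0 -0.0004 0 0 -0.24;-1 0 0 -0.0005 0 0 -0.32;-1 0 0 -0.0005 0 0 -0.32"
}}

```text
clock: 15.52
eef_pos: [0.5425, 0.1216, 0.2477]
tool_rot: [-0.212, 0.977, -0.001, 0.0]
ft_force: [-2.5, -4.6, 6.2]
grip_width: 0.0089
grasp_force: 60.7
```

```bash
python3 tq.py
```

```text
[ 0.013  0.154 -2.575 -4.294  6.039] [0.023 0.159]
yaw 3.5706281499822095 q6 -0.20718463154660857 [0.543 0.122 0.248] grip 0.008978210137555209 t 15.6667
```

{"fn": "step_arm", "kwargs": {
  "targets": "-1 0 0 -0.0002 0 0 -0.08;-1 0 0 -0.0003 0 0 -0.16;-1 0 0 -0.0004 0 0 -0.24;-1 0 0 -0.0005 0 0 -0.32;-1 0 0 -0.0005 0 0 -0.32"
}}

```text
clock: 16.13
eef_pos: [0.5425, 0.1215, 0.2476]
tool_rot: [-0.088, 0.996, -0.001, 0.0]
ft_force: [-2.4, -5.0, 6.4]
grip_width: 0.0088
grasp_force: 60.9
```

```bash
python3 tq.py
```

```text
[ 0.238  0.38  -2.713 -4.47   6.105] [0.02  0.161]
yaw 3.319957522126527 q6 0.04350474586397623 [0.543 0.122 0.248] grip 0.008773876049582043 t 16.2833
```

Torque has risen to 0.24 N m, so the screw is on the stopper. I'll take small steps from here.

{"fn": "step_arm", "kwargs": {
  "targets": "-1 0 0 0 0 0 -0.04;-1 0 0 0 0 0 -0.075;-1 0 0 0 0 0 -0.075"
}}

```text
clock: 16.58
eef_pos: [0.5425, 0.1215, 0.2476]
tool_rot: [-0.059, 0.998, -0.001, 0.0]
ft_force: [-2.1, -5.5, 6.8]
grip_width: 0.0089
grasp_force: 60.9
```

```bash
python3 tq.py
```

```text
[ 0.303  0.354 -2.625 -4.789  6.629] [0.02 0.07]
yaw 3.2611818112658884 q6 0.10228513420394984 [0.543 0.122 0.248] grip 0.008885715197558323 t 16.7333
```

{"fn": "step_arm", "kwargs": {
  "targets": "-1 0 0 0 0 0 -0.04;-1 0 0 0 0 0 -0.075;-1 0 0 0 0 0 -0.075"
}}

```text
clock: 17.03
eef_pos: [0.5425, 0.1215, 0.2476]
tool_rot: [-0.03, 1.0, -0.001, 0.0]
ft_force: [-1.7, -5.1, 6.6]
grip_width: 0.0089
grasp_force: 60.9
```

```bash
python3 tq.py
```

```text
[ 0.279  0.354 -2.207 -4.99   6.473] [0.015 0.07 ]
yaw 3.2022819278966983 q6 0.16120286595203392 [0.543 0.122 0.248] grip 0.008789300679743792 t 17.1833
```

{"fn": "step_arm", "kwargs": {
  "targets": "-1 0 0 0 0 0 -0.04;-1 0 0 0 0 0 -0.065;-1 0 0 0 0 0 -0.065"
}}

```text
clock: 17.48
eef_pos: [0.5425, 0.1215, 0.2476]
tool_rot: [-0.004, 1.0, -0.001, 0.001]
ft_force: [-2.9, -5.5, 7.4]
grip_width: 0.0088
grasp_force: 60.9
```

```bash
python3 tq.py
```

```text
[ 0.292  0.341 -2.655 -5.223  6.581] [0.041 0.052]
yaw 3.151262889950654 q6 0.21223326178934326 [0.543 0.122 0.248] grip 0.00872280938608062 t 17.6333
```

The torque stayed flat at about 0.29 N m over the last 0.11 rad, so the clutch has slipped. I'll let go and lift clear.

{"fn": "step_arm", "kwargs": {
  "targets": "-0.06 0 0 0 0 0 0;-0.06 0 0 0 0 0 0;-0.06 0 0 0 0 0 0;-0.06 0 0 0.02 0 0 0;-0.06 0 0 0.06 0 0 0;-0.06 0 0 0.12 0 0 0;-0.06 0 0 0.18 0 0 0;-0.06 0 0 0.18 0 0 0"
}}

```text
clock: 18.35
eef_pos: [0.5446, 0.1236, 0.3437]
tool_rot: [-0.005, 1.0, 0.001, 0.005]
ft_force: [0.2, 0.3, 0.9]
grip_width: 0.04
grasp_force: 0.0
```

{"fn": "step_arm", "kwargs": {
  "targets": "-0.06 -0.08 -0.08 0 0 0 0;-0.06 -0.16 -0.16 0 0 0 0;-0.06 -0.24 -0.24 0 0 0 0;-0.06 -0.3 -0.32 0 0 0 0;-0.06 -0.35 -0.4 0 0 0 0;-0.06 -0.35 -0.45 0 0 0 0;-0.06 -0.35 -0.45 0 0 0 0;-0.06 -0.35 -0.45 0 0 0 0"
}}

```text
clock: 19.02
eef_pos: [0.3648, -0.1067, 0.3378]
tool_rot: [-0.001, 1.0, -0.001, 0.0]
ft_force: [0.5, 1.2, -0.4]
grip_width: 0.0402
grasp_force: 0.0
```

```bash
python3 - <<'E'
import tq
from h import *
a=np.mean([bot.camera("top") for _ in range(4)],0)[125:200,190:274,::-1];b=np.mean([bot.camera("scene") for _ in range(8)],0)[170:220,270:326,::-1]
r=lambda i:cv2.resize(i.astype(np.uint8),(400,357),interpolation=cv2.INTER_CUBIC)
cv2.imwrite("pics/c7.png",np.hstack([r(a),r(b)]))
t=lambda x,y,z:atz("top",190+(x/400*84),125+y/357*75,z)
E
```

```text
[ 0.012 -0.201 -0.032  0.37  -0.054] [0.011 0.227]
yaw 3.1496119157187334 q6 -0.28028806204809836 [ 0.368 -0.102  0.337] grip 0.03988753824156893 t 19.1667
```

View pics/c7.png

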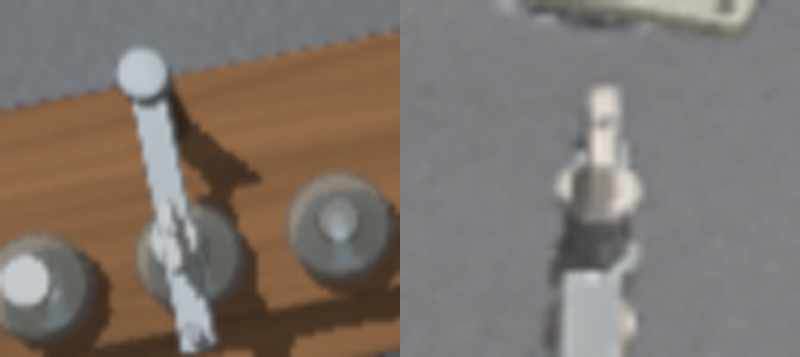

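The bridge lies over the middle funnel with the bar at its home angle. The wing has turned, and its pin shows at (603,122). Nothing else has moved and the arm is clear, so I'll hand in.

```bash
python3 -c "
from h import *
print(bot.job_done())"
```

```text
the job is handed in; nothing more can be done
None
```

The job is handed in: I swung the bridge home against its stop and screwed the cap down until the clutch slipped, about 0.11–0.13 rad by the torque plateau (the pin's rise was too small to read in the images), then released it with the arm clear and the other things on the bench untouched.

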